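# Level the market stall's display riser

### The job

The plywood display riser on the tea stall sags at one end. Lay the spirit level lengthwise on the middle of the riser's rubber pad and press it down to bed it, let go of it, and turn the knob of the riser's levelling foot until the bubble rests between the two lines. Then press the level down again with about a kilogram's weight, the bubble still between the lines, and finish while still pressing; leave the jar, carton and tray alone.

Things in the scene. Friction and masses are not known exactly. Their poses are not given: they have to be found in the camera images.
- level: Spirit level on the table: aluminium bar 160 x 28 x 38 high (30 wide at the black end caps), 0.3 kg; a yellow-green vial, 62 long, along the middle of its top rises to 47 above the underside. Origin: centre of underside; x along its length, z up. Either way round will do. Its flat top, clear of the vial beyond 40 from the middle, can be pressed with shut fingertips.
- bubble (a joint): Pale bubble (15 long) in the vial: offset in m from the middle along the level's +x. It floats to the higher end, 12 mm per degree of tilt along the level, stops at 20 mm, and takes about 1 s to settle. It is between the two black lines (21 mm apart) when within 2.5 mm of 0.
- mat: Black rubber pad on the plywood board, 70 (x) x 200 (y) x 10 high. Origin: centre of underside, about 72 above the table when level; top 10 higher. y runs along the board from its hinged end to the levelling foot, whose axis is at y = +175. The pad sinks evenly, 1 mm per 3 N, at most 8 mm.
- stand: The riser's fixed steel frame, 142 (x) x 360 (y). Origin: on the table under its middle; y along the riser. The plywood board (125 x 330 x 12, top 72 above the table when level) is hinged at y = -150 between two cheeks 78 high and carried by the levelling foot at y = +130.
- foot_knob (a point): Round black fluted knob of the levelling foot, 36 across, 100 to 130 above the table, over the board's +y end; point on its axis, 116 up, the height to grip. Clockwise from above raises that end 12 mm a turn (280 from the hinge: 4.7 mm of bubble travel per rad). It keeps its height, is stiff (0.08 N m), stays where left, turns at least 1.4 rad past the right setting either way.
- jar: Bystander: round amber glass jar with a cork lid, 52 in diameter, 75 high. Origin: centre of its underside.
- carton: Bystander: dark tea carton 60 x 100 x 45 high. Origin: centre of its underside.
- tray: Bystander: open black tray 90 x 120 x 35 high. Origin: centre of its underside.
There are look-alikes about, which are no part of the job. Of the things like the level, leave any that is orange, pink or red; of the rest the smaller one is meant.

How it is judged (in metres and radians):
On the way, in this order (a step that is already met when the one before it is completed fails the run):
1. the level lies lengthwise on the pad and is pressed down on it (x of level in the frame of mat between -0.02 and 0.02 m and y of level in the frame of mat between -0.035 and 0.035 m and angle between the x axis of level and the y axis of mat, either way round below 0.2 rad and angle between level's own z axis and vertical below 0.06 rad and z of level in the frame of mat below 0.014 m and contact force between level and mat between 8 and 30 N), for 0.2 s.
2. the level is let go and the foot is turned until the bubble rests between the lines (x of level in the frame of mat between -0.02 and 0.02 m and y of level in the frame of mat between -0.035 and 0.035 m and angle between the x axis of level and the y axis of mat, either way round below 0.2 rad and angle between level's own z axis and vertical below 0.06 rad and z of level in the frame of mat below 0.014 m and value of joint bubble between -0.0025 and 0.0025 m and contact force between the fingers and level below 0.2 N and velocity of joint bubble between -0.003 and 0.003 m/s), for 0.3 s.
At the end, for the whole second after the job is handed in: Level flat and lengthwise on the pad (0.2 rad; middle within 20 mm across, 35 mm along), bubble within 2.5 mm of the middle, and the robot still pressing the level, at rest, so that it bears on the pad with 8 to 30 N (its own 3 to 4 N weight included) (all of step 1 and value of joint bubble between -0.0025 and 0.0025 m and contact force between the fingers and level above 3 N and linear speed of level below 0.02 m/s); the arm keeps its last pose, push and grip.
It fails at once if the jar is shoved or tipped (distance of jar from where it was at the start of the episode above 0.03 m or angle between jar's own z axis and vertical above 0.4 rad).
It fails at once if the carton is shoved or tipped (distance of carton from where it was at the start of the episode above 0.03 m or angle between carton's own z axis and vertical above 0.4 rad).
It fails at once if the tray is shoved or tipped (distance of tray from where it was at the start of the episode above 0.03 m or angle between tray's own z axis and vertical above 0.4 rad).
It fails at once if the level is rammed on to the pad (over 60 N) (contact force between level and mat above 60 N).
It also fails if it takes over 72 s, if anything falls off the work surface, if the arm or the gripper's body presses on something with over 40 N, if the wrist force passes 120 N, or if a joint passes its speed limit or range.

### The arm

A 7-joint arm with a two-finger parallel gripper is mounted at the origin on the work surface. World frame = base frame: x ahead of the robot, y to its left, z up, the work surface at z = 0. Lengths are in mm, angles in rad, forces in N, time in s.
With the tool pointing down it reaches from about 400 to 875 mm from the base axis. Payload 4.4 kg.
Tool frame: the origin (TCP) lies midway between the tips of the shut fingers; the grasp point (between the pads) lies ctrl.grip_depth behind it (ctrl.grip_depth is the distance from the TCP to the grasp point, in mm); z points along the fingers, y is the line along which they close (so a half turn about z gives the same grasp; the last joint's range is limited). The gripper opens to 85 mm and grips with 20 to 120 N. Pads are 22 mm wide; open, the fingers measure 114 mm over their backs; the gripper's body (76 mm by 85 mm) begins 54 mm behind the grasp point. The pads swing forward as they close: fully open they stand 13 mm farther back than shut.
Start: joints at [1.079, 0.628, 0.038, 1.517, -0.027, 0.996, -0.02], TCP at [268.51, -591.963, 231.313] pointing down, gripper open.
Joint ranges: [-3.06, 3.06], [-0.37, 2.12], [-1.25, 1.32], [0.18, 2.47], [-1.1, 4.24], [0.23, 1.98], [-2.94, 2.94]. Speed limits (rad/s): [2.57, 2.57, 3.14, 3.14, 3.14, 3.14, 3.14].

### API

Orientations are given as [roll, pitch, yaw] about the fixed x, y, z axes, in that order (R = Rz(yaw) Ry(pitch) Rx(roll)).
In Python, from cell import ctrl gives the robot as it stands.
- The arm moves only by the tool carry_out, never from a script. Its argument "deltas" is one flat list of numbers, 7 for each row, row after row: the turn, a rotation vector about the tool's x, y, z in degrees, then the shift along the tool's x, y, z in m, then the closure, from -1 (fully open) to 1 (shut). In form: [wx, wy, wz, dx, dy, dz, claw, wx, wy, wz, dx, dy, dz, claw, ...]. A call has 1 to 12 rows; each row shifts and turns the commanded pose from where the row before left it, along the tool's axes as they then stand; what a row does not reach is not made up. A row lasts 1/8 s, in which the tool goes at most 62.5 mm and 10.7 degrees, less where a joint would pass 70% of its speed; a pose out of reach is approached as far as the arm can. A call with a gripper value outside its range is refused whole. The fingers move at their own pace and stop on an object; the grip force is fixed at half the most. Time passes only in rows, so rows that do not move let the fingers close. It gives the time, the measured TCP pose, the force, the opening and the grip force at its end, in the units of the state.
- ctrl.read_state(): the state, without advancing time (a new reading comes with each control period).
- ctrl.get_image(name): name is "scene" or "top" or "wrist"; returns the picture (480x640x3 uint8, red, green, blue); there is no depth.
- ctrl.calibration(name): a dict with "mtx" (3x3 intrinsics, pixels), "R" (3x3) and "t" (3): a world point X has camera coordinates R X + t. Camera axes: x right, y down, z forward; pixel columns grow to the right and rows downward; lengths in mm; the calibration is good to about 2 mm. A picture is of the moment at which its call begins: read the wrist's pose just before it. calibration takes no time and is no camera call; for the wrist camera it gives the pose at the moment of the call.
- ctrl.finish_job(): hands the job in; it is judged then, once.
The state is a dict: "clock": time; "qpos": joint angles; "qd": joint speeds; "tau": joint torques, N m; "eef_pos": TCP position; "tool_rot": TCP orientation; "force": force on the tool from outside, world axes, zero at the start; "torque": the same for the moment, N m; "width": finger opening in mm; "gripper_force": force on a finger pad.
Only numpy, scipy, OpenCV 4.12 (cv2) and the standard library are available. Lean on these libraries where they do the work, as an engineer would, in place of code of your own. Each camera call takes 0.05 s, during which the arm holds its last target. There are 200 camera calls.

## Working session

There is one attempt and no reset: what is moved stays moved. The work goes in short steps, Python scripts to look and compute and a tool call to move; the robot and the scene stay as the last step left them, time stands still between calls to the robot, and variables do not carry over. Pictures are saved under pics/ and viewed, at most 10 in all, crops included, and the job is handed in when it is done.

Besides the shell and the picture viewer there is one more tool, called after "Emit:" as a command line: name --argument value ..., lists and objects as JSON in quotes. carry_out: Moves the arm, as the interface text tells. Its arguments: {"type":"object","properties":{"deltas":{"type":"array"}},"required":["deltas"]}

```bash
mkdir -p pics; ls
python3 - <<'E'
from cell import ctrl
import cv2,numpy as np
s=ctrl.read_state();print(s,ctrl.grip_depth)
for n in("scene","top"):
    im=ctrl.get_image(n);cv2.imwrite(f"pics/{n}0.png",im[:,:,::-1])
    c=ctrl.calibration(n);print(n,np.round(c["mtx"],1).tolist(),np.round(-c["R"].T@c["t"]),np.round(c["R"],3).tolist())
E
```

```text
pics
{'clock': 0.0, 'qpos': array([ 1.07922138,  0.62936479,  0.03843103,  1.51839989, -0.02701867,
        0.99626708, -0.02002474]), 'qd': array([ 0.00061963, -0.00068707, -0.00201598,  0.00149333, -0.00064393,
       -0.00141202,  0.00164204]), 'tau': array([ 3.24034690e-04, -5.63397217e+01,  1.22631881e+00, -1.93444097e+01,
        1.09370914e-02,  1.06221510e-02,  1.52665560e-07]), 'eef_pos': array([ 268.24175743, -591.37295379,  230.36658056]), 'tool_rot': array([-3.13967104e+00,  4.83901450e-06,  4.25748172e-01]), 'force': array([0.90380893, 0.2139664 , 0.59960411]), 'torque': array([ 0.02969391,  0.00767696, -0.01518056]), 'gripper_force': 0.0, 'width': 85.48183133897055} 18.700000000000003
scene [[560.1, 0.0, 322.4], [0.0, 560.1, 240.6], [0.0, 0.0, 1.0]] [1592. -177.  813.] [[0.164, 0.986, -0.022], [0.546, -0.109, -0.831], [-0.822, 0.124, -0.556]]
top [[558.5, 0.0, 319.8], [0.0, 558.5, 246.0], [0.0, 0.0, 1.0]] [ 404.  -16. 1596.] [[0.026, -1.0, 0.004], [-0.996, -0.026, -0.081], [0.081, -0.002, -0.997]]
```

View pics/scene0.png

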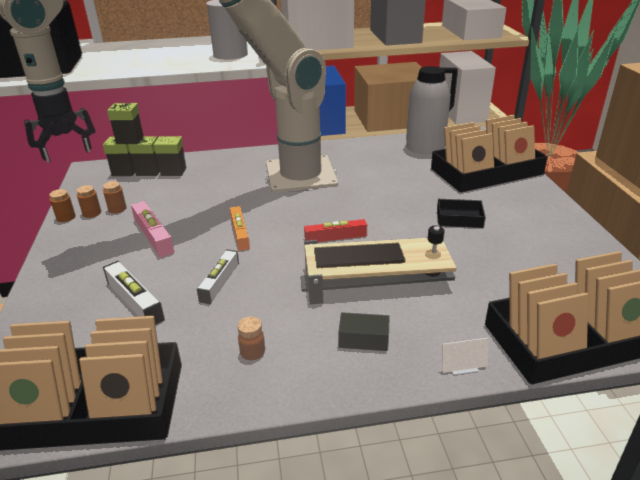

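View pics/top0.png

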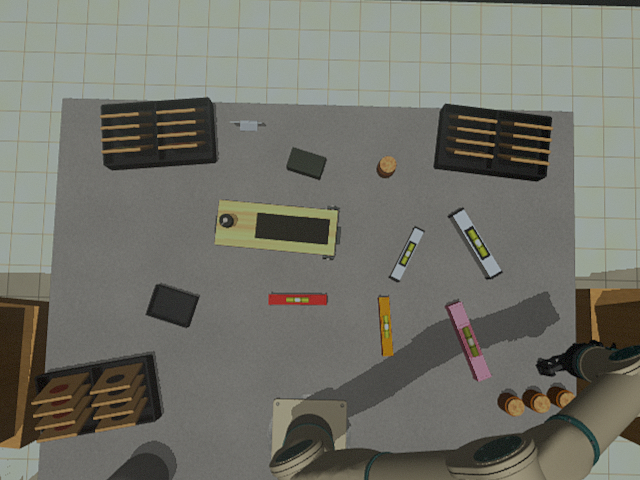

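The two pictures show the white/grey levels: the smaller one is at top (406,254) / scene (218,276), the larger at top (475,243). The riser's pad is at top (293,229) / scene (359,255), and the knob at top (227,220) / scene (435,235). The jar is at top (387,166), the carton at (307,163) and the tray at (173,305).

```bash
cat > h.py <<'E'
from cell import ctrl
import cv2,numpy as np
def ray(c,p):
    p=cv2.undistortPoints(np.array([[p]],float),c["mtx"],None)[0,0]
    d=c["R"].T@np.array([*p,1.]);return -c["R"].T@c["t"],d/np.linalg.norm(d)
def onplane(c,p,z):
    o,d=ray(c,p);return o+d*(z-o[2])/d[2]
def tri(c1,p1,c2,p2):
    o1,d1=ray(c1,p1);o2,d2=ray(c2,p2)
    s=np.linalg.lstsq(np.c_[d1,-d2],o2-o1,rcond=None)[0]
    a,b=o1+s[0]*d1,o2+s[1]*d2
    return (a+b)/2,np.linalg.norm(a-b)
def blob(m,box):
    x0,y0,x1,y1=box;k=np.zeros(m.shape,np.uint8);k[y0:y1,x0:x1]=(m[y0:y1,x0:x1]>0)*255
    cs=cv2.findContours(k,cv2.RETR_EXTERNAL,cv2.CHAIN_APPROX_NONE)[0]
    return max(cs,key=cv2.contourArea)
def cen(c):
    m=cv2.moments(c);return np.array([m["m10"],m["m01"]])/m["m00"]
E
python3 - <<'E'
from h import *
I={n:cv2.imread(f"pics/{n}0.png") for n in("scene","top")};C={n:ctrl.calibration(n) for n in I}
H={n:cv2.cvtColor(I[n],cv2.COLOR_BGR2HSV) for n in I}
vial={n:(H[n][...,1]>90)&(H[n][...,0]>22)&(H[n][...,0]<45) for n in I}
a=blob(vial["top"],(385,220,430,285));b=blob(vial["scene"],(195,248,242,302))
print("vial",cv2.contourArea(a),cv2.contourArea(b),cen(a),cen(b),tri(C["top"],cen(a),C["scene"],cen(b)))
br=H["top"][...,2]>150
c=blob(br|vial["top"],(385,220,430,285));r=cv2.minAreaRect(c);print("level rect",r)
for p in cv2.boxPoints(r):print(np.round(onplane(C["top"],p,38)))
dark={n:H[n][...,2]<60 for n in I}
P={}
for n,bx in(("top",(245,205,335,252)),("scene",(308,236,412,272))):
    c=blob(dark[n],bx);P[n]=cv2.boxPoints(cv2.minAreaRect(c)) if n=="top" else cv2.approxPolyDP(c,5,True)[:,0]
    print(n,"pad",cv2.contourArea(c),cen(c),P[n].tolist());P[n+"c"]=cen(c)
print("pad centre",tri(C["top"],P["topc"],C["scene"],P["scenec"]))
for p in P["top"]:print(np.round(onplane(C["top"],p,80)))
for n,bx in(("top",(216,209,240,232)),("scene",(424,222,448,246))):
    c=blob(dark[n],bx);P[n+"k"]=cen(c);print(n,"knob",cen(c),cv2.minEnclosingCircle(c),cv2.boundingRect(c))
print("knob",tri(C["top"],P["topk"],C["scene"],P["scenek"]))
bd=(H["top"][...,0]<32)&(H["top"][...,0]>15)&(H["top"][...,2]>130)&(H["top"][...,1]>60)
c=blob(bd,(205,190,350,270))
for p in cv2.boxPoints(cv2.minAreaRect(c)):print("board",np.round(onplane(C["top"],p,72)))
E
```

```text
vial 35.0 30.5 [404.2952381  259.61428571] [214.07103825 271.95628415] (array([ 499.10552836, -266.3642315 ,   16.43991967]), np.float64(14.210354257435501))
level rect ((398.2000732421875, 271.10003662109375), (9.391485214233398, 13.416406631469727), 26.56505012512207)
[ 454. -219.   38.]
[ 488. -236.   38.]
[ 477. -259.   38.]
[ 443. -243.   38.]
top pad 1682.0 [292.10047562 228.23602854] [[254.89495849609375, 237.12979125976562], [257.18341064453125, 212.52871704101562], [329.188232421875, 219.22683715820312], [326.8997802734375, 243.82791137695312]]
scene pad 48.5 [385.36769759 261.53608247] [[403, 260], [360, 263]]
pad centre (array([583.15267353,  89.13788395,  55.69626565]), np.float64(61.209986184677604))
[546. 159.  80.]
[614. 155.  80.]
[601. -42.  80.]
[533. -38.  80.]
top knob [226.86749482 220.51345756] ((226.0, 220.5), 6.946321964263916) (220, 214, 13, 14)
scene knob [436.26582278 234.07172996] ((439.0, 232.0), 12.80634880065918) (428, 222, 20, 22)
knob (array([585.97870563, 233.37985546, 115.09483165]), np.float64(4.793233897790234))
board [566. 268.  72.]
board [624. 265.  72.]
board [617. 156.  72.]
board [559. 159.  72.]
```

Pad measures 68 × 197 mm (given 70 × 200), and knob axis minus pad centre comes to about 175 mm at 115 mm height, so both agree with the text. I'll look at the level from close up next, starting with the moves to get there.

```bash
cat >> h.py <<'E'
from scipy.spatial.transform import Rotation as Ro
def delta(target,yaw):
    s=ctrl.read_state();R=Ro.from_euler("xyz",s["tool_rot"]);G=Ro.from_euler("xyz",[np.pi,0,yaw])
    w=np.degrees((R.inv()*G).as_rotvec());d=R.inv().apply(np.array(target)-s["eef_pos"])
    dg=G.inv().apply(np.array(target)-s["eef_pos"])
    print("clock",s["clock"],"pos",s["eef_pos"].round(1),"rot",s["tool_rot"].round(3),"F",s["force"].round(1))
    print("turn deg",w.round(2),"shift mm now-frame",d.round(1),"after-turn frame",dg.round(1))
E
python3 - <<'E'
from h import *
c=ctrl.calibration("top")
for p in((407,254.5),(421,228.5),(393,280)):print(onplane(c,p,38).round())
w=ctrl.calibration("wrist");print((-w["R"].T@w["t"]).round(),w["R"].round(2).tolist())
q=onplane(c,(407,254.5),38);delta([q[0],q[1],230],-0.5)
E
```

```text
[ 512. -263.   38.]
[ 587. -302.   38.]
[ 440. -225.   38.]
[ 338. -560.  373.] [[0.41, -0.91, -0.0], [-0.87, -0.39, 0.29], [-0.27, -0.12, -0.96]]
clock 0.1 pos [ 268.2 -591.4  230.5] rot [-3.14   0.     0.426] F [0.  0.2 0.4]
turn deg [-9.000e-02  5.000e-02  5.304e+01] shift mm now-frame [ 357.9 -198.1    0.8] after-turn frame [  56.9 -405.1    0.5]
```

Emit:
carry_out --deltas '[0,0,0,0.051,-0.028,0,-1,0,0,0,0.051,-0.028,0,-1,0,0,0,0.051,-0.028,0,-1,0,0,0,0.051,-0.028,0,-1,0,0,0,0.051,-0.028,0,-1,0,0,0,0.051,-0.028,0,-1,0,0,0,0.051,-0.028,0,-1,0,0,10.6,0,0,0,-1,0,0,10.6,0,0,0,-1,0,0,10.6,0,0,0,-1,0,0,10.6,0,0,0,-1,0,0,10.6,0,0,0,-1]'

```text
clock: 1.6
eef_pos: [512.4, -265.8, 230.9]
tool_rot: [-3.142, 0.001, -0.505]
force: [0.4, 0.5, -0.1]
width: 85.6
gripper_force: 0.0
```

Emit:
carry_out --deltas '[0,0,0,0,0,0,-1,0,0,0,0,0,0,-1]'

```text
clock: 1.85
eef_pos: [512.6, -265.8, 231.1]
tool_rot: [-3.142, 0.0, -0.496]
force: [-0.4, 0.4, -0.2]
width: 85.5
gripper_force: 0.0
```

Run:
```python
from h import *
c=ctrl.calibration("wrist");im=ctrl.get_image("wrist");cv2.imwrite("pics/w1.png",im[:,:,::-1])
np.savez("pics/w1.npz",**c);delta([512,-263,230],-0.5)
```

```text
clock 1.9 pos [ 512.6 -265.9  231.2] rot [-3.141  0.    -0.497] F [ 0.2  0.8 -0.4]
turn deg [-0.01  0.01  0.19] shift mm now-frame [-1.9 -2.3  1.2] after-turn frame [-1.9 -2.3  1.2]
```

View pics/w1.png

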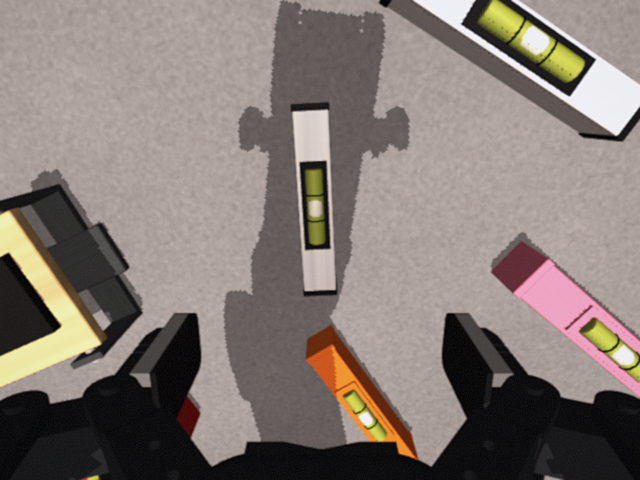

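The wrist view shows the aluminium level at (315,200): its ends are at (310,105) and (320,293), and the vial at (315,205). It is upright, with the bubble centred on the table.

Run:
```python
from h import *
im=cv2.imread("pics/w1.png");c=dict(np.load("pics/w1.npz"));h=cv2.cvtColor(im,cv2.COLOR_BGR2HSV)
d=h[...,2]<70; v=(h[...,2]>185)&(h[...,1]<50)
vb=blob((h[...,1]>100)&(h[...,0]>22)&(h[...,0]<45),(295,155,335,255));vr=cv2.minAreaRect(vb)
al=blob(v,(270,90,360,163));ab=blob(v,(270,246,360,305))
pts=np.r_[al[:,0],ab[:,0]].astype(np.float32);r=cv2.minAreaRect(pts);B=cv2.boxPoints(r)
W=np.array([onplane(c,p,38) for p in B]);print("box",B.round().tolist(),W.round(1).tolist(),[np.linalg.norm(W[i]-W[i-1]).round(1) for i in range(4)])
print("centre",W.mean(0).round(1));e=W[1]-W[0] if np.linalg.norm(W[1]-W[0])>60 else W[2]-W[1];print("yaw",np.arctan2(e[1],e[0]))
t=cv2.imread("pics/top0.png");ht=cv2.cvtColor(t,cv2.COLOR_BGR2HSV);ct=ctrl.calibration("top")
# dark vial frame + vial in top view: use whole level (differs from table)
print(vr,cv2.boxPoints(vr).tolist())
m=np.abs(t.astype(int)-np.median(t[200:300,340:385].reshape(-1,3),0)).max(2)>25
k=blob(m,(382,220,430,288));rt=cv2.minAreaRect(k);print("top level",rt,cen(k))
print("centre at38",onplane(ct,rt[0],38).round(1),"tri with wrist",tri(ct,rt[0],c,r[0]))
delta([*W.mean(0)[:2],10],np.arctan2(e[1],e[0]))
```

```text
box [[293.0, 112.0], [327.0, 110.0], [336.0, 288.0], [302.0, 290.0]] [[590.0, -282.1, 38.0], [578.6, -306.0, 38.0], [443.3, -242.7, 38.0], [456.2, -215.4, 38.0]] [np.float64(149.5), np.float64(26.5), np.float64(149.3), np.float64(30.2)]
centre [ 517.  -261.6   38. ]
yaw 2.7040315909163746
((314.979248046875, 206.60635375976562), (77.10380554199219, 18.60582733154297), 86.98721313476562) [[303.6629333496094, 168.5966796875], [322.2430725097656, 167.6187744140625], [326.2955627441406, 244.61602783203125], [307.7154235839844, 245.59393310546875]]
top level ((405.9000244140625, 253.70001220703125), (12.074767112731934, 58.58498001098633), 26.56505012512207) [406.0236308  253.82429803]
centre at38 [ 514.6 -260.1   38. ] tri with wrist (array([ 516.93396331, -262.30349983,   18.40238227]), np.float64(2.6088700040431037))
clock 1.9 pos [ 512.6 -265.9  231.2] rot [-3.141  0.    -0.497] F [ 0.2  0.8 -0.4]
turn deg [2.0000e-02 2.0000e-02 1.7661e+02] shift mm now-frame [  1.8  -5.9 221.2] after-turn frame [ -2.1   5.8 221.2]
```

Emit:
carry_out --deltas '[0,0,-2.7,0.001,-0.006,0.04,-1,0,0,0,0,0,0.05,-1,0,0,0,0,0,0.02,-1,0,0,0,0,0,0,-1]'

```text
clock: 2.4
eef_pos: [515.3, -260.8, 119.8]
tool_rot: [-3.141, 0.004, -0.451]
force: [-0.4, 0.5, -0.1]
width: 85.4
gripper_force: 0.0
```

Run:
```python
from h import *
c=ctrl.calibration("wrist");im=ctrl.get_image("wrist");cv2.imwrite("pics/w2.png",im[:,:,::-1])
np.savez("pics/w2.npz",**c)
c1=dict(np.load("pics/w1.npz"));i1=cv2.imread("pics/w1.png");R=[]
for i,bx in((i1,(295,155,335,255)),(im[:,:,::-1].copy(),(270,60,380,380))):
    h=cv2.cvtColor(i,cv2.COLOR_BGR2HSV);b=blob((h[...,1]>100)&(h[...,0]>22)&(h[...,0]<45),bx)
    r=cv2.minAreaRect(b);R.append(cv2.boxPoints(r));print(r,cv2.contourArea(b))
a=lambda B:(B[B[:,1].argsort()[:2]].mean(0),B[B[:,1].argsort()[2:]].mean(0))
E=[tri(c1,p,c,q) for p,q in zip(a(R[0]),a(R[1]))];print(E,np.linalg.norm(E[0][0]-E[1][0]))
m=(E[0][0]+E[1][0])/2;e=E[1][0]-E[0][0];y=np.arctan2(-e[1],-e[0]);print(m,y)
delta([m[0],m[1],10],y)
```

```text
((314.979248046875, 206.60635375976562), (77.10380554199219, 18.60582733154297), 86.98721313476562) 1302.5
((322.87933349609375, 249.44827270507812), (109.20362854003906, 26.9176082611084), 89.23609924316406) 2671.5
[(array([ 544.87196057, -275.18476123,   40.76562787]), np.float64(0.1466897370231501)), (array([ 487.68916616, -248.04455655,   43.9947803 ]), np.float64(0.5300197878908494))] 63.3789406042044
[ 516.28056336 -261.61465889   42.38020409] -0.443139769112294
clock 2.45 pos [ 516.3 -261.4  121.2] rot [-3.141e+00  1.000e-03 -4.510e-01] F [-0.4 -0.6  0.1]
turn deg [-0.01  0.04 -0.48] shift mm now-frame [  0.2   0.2 111.2] after-turn frame [1.000e-01 2.000e-01 1.112e+02]
```

View pics/w2.png

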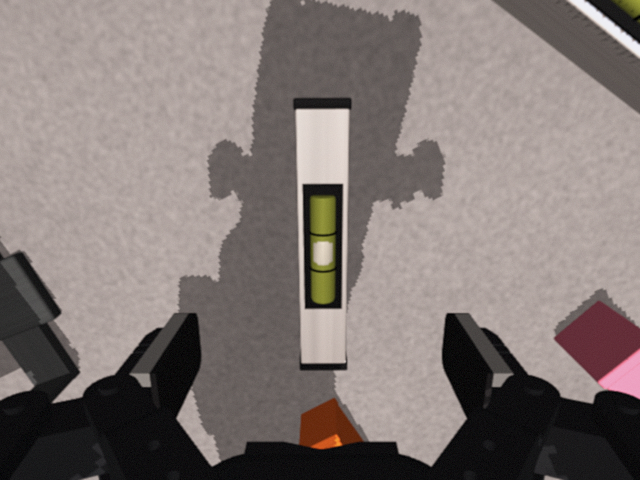

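The level is centred between the fingers at (322,250), aligned with the tool. The triangulated vial is 63 mm long at height 42 mm, which matches. Descending to grasp.

Emit:
carry_out --deltas '[0,0,0,0,0,0.045,-1,0,0,0,0,0,0.045,-1,0,0,0,0,0,0.021,-1,0,0,0,0,0,0,1,0,0,0,0,0,0,1,0,0,0,0,0,0,1,0,0,0,0,0,0,1,0,0,0,0,0,0,1,0,0,0,0,0,0,1]'

```text
clock: 3.58
eef_pos: [517.7, -261.9, 12.1]
tool_rot: [-3.142, -0.003, -0.452]
force: [-0.2, 0.1, 5.6]
width: 27.2
gripper_force: 61.1
```

Emit:
carry_out --deltas '[0,0,0,0,0,-0.03,1,0,0,0,0,0,-0.05,1,0,0,0,0,0,-0.05,1,0,0,0,0,0,-0.04,1,0,0,0,0,0,0,1]'

```text
clock: 4.2
eef_pos: [518.4, -262.3, 184.0]
tool_rot: [-3.141, -0.008, -0.452]
force: [0.1, -0.2, -4.0]
width: 26.9
gripper_force: 60.2
```

Run:
```python
from h import *
delta([573.5,58.5,180],1.505);s=ctrl.read_state();print(s["width"],s["gripper_force"])
```

```text
clock 4.2 pos [ 518.4 -262.3  184. ] rot [-3.141 -0.008 -0.452] F [ 0.1 -0.2 -4. ]
turn deg [   0.41   -0.3  -112.12] shift mm now-frame [ -90.5 -312.6    3.4] after-turn frame [323.7  33.9   4. ]
26.852888460740882 60.155335664749146
```

Emit:
carry_out --deltas '[0,0,-10.2,0,0,0,1,0,0,-10.2,0,0,0,1,0,0,-10.2,0,0,0,1,0,0,-10.2,0,0,0,1,0,0,-10.2,0,0,0,1,0,0,-10.2,0,0,0,1,0,0,-10.2,0,0,0,1,0,0,-10.2,0,0,0,1,0,0,-10.2,0,0,0,1,0,0,-10.2,0,0,0,1,0,0,-10.2,0,0,0,1,0,0,0,0,0,0,1]'

```text
clock: 5.7
eef_pos: [515.3, -260.8, 178.9]
tool_rot: [-3.139, -0.002, 1.504]
force: [-0.1, 0.3, -3.0]
width: 26.8
gripper_force: 59.9
```

Emit:
carry_out --deltas '[0,0,0,0.03,0.004,0,1,0,0,0,0.04,0.004,0,1,0,0,0,0.042,0.005,0,1,0,0,0,0.042,0.005,0,1,0,0,0,0.042,0.004,0,1,0,0,0,0.042,0.004,0,1,0,0,0,0.042,0.004,0,1,0,0,0,0.03,0.003,0,1,0,0,0,0.014,0.001,0,1,0,0,0,0,0,0,1,0,0,0,0,0,0,1]'

```text
clock: 7.08
eef_pos: [571.0, 57.7, 180.0]
tool_rot: [-3.141, 0.002, 1.503]
force: [0.3, -0.2, -3.4]
width: 26.8
gripper_force: 60.0
```

Run:
```python
from h import *
c=ctrl.calibration("wrist");delta([573.5,58.5,90],1.505);im=ctrl.get_image("wrist")
np.savez("pics/w3.npz",**c);cv2.imwrite("pics/w3.png",im[:,:,::-1])
```

```text
clock 7.075 pos [571.   57.7 180. ] rot [-3.141e+00  2.000e-03  1.503e+00] F [ 0.3 -0.2 -3.4]
turn deg [-0.04  0.1  -0.1 ] shift mm now-frame [ 1.1  2.5 90. ] after-turn frame [ 1.   2.5 90. ]
```

View pics/w3.png

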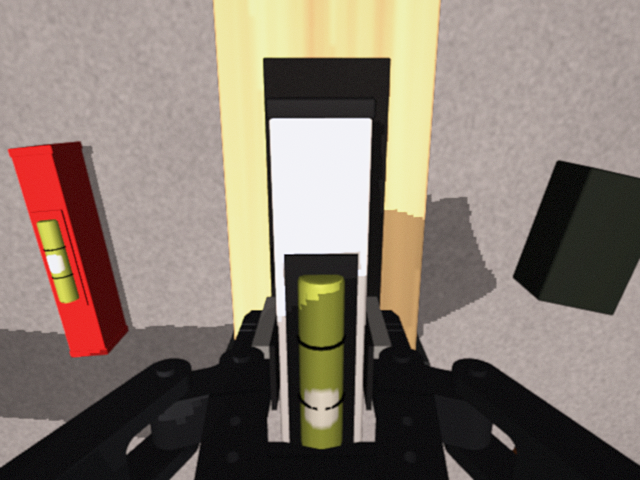

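The level hangs over the middle of the pad: the pad's far edge runs (264,59)–(390,59), and the level is centred at column 322 against about 327 for the pad. Its bubble shows a tilt of about 1° in the grip, which bedding will take out. I'll check the pad height from two views.

Run:
```python
from h import *
w=dict(np.load("pics/w3.npz"));t=ctrl.calibration("top")
P=[]
for a,b in(((254.9,237.1),(264,59)),((257.2,212.5),(390,59))):
    x=tri(t,a,w,b);print(x);P.append(onplane(w,b,78));print(P[-1])
print("edge mid",(P[0]+P[1])/2,"width",np.linalg.norm(P[0]-P[1]))
```

```text
(array([547.15711249, 161.26169465,  69.420831  ]), np.float64(2.5452269780539494))
[548.16987299 161.54528715  78.        ]
(array([611.53082975, 153.40744136, 102.5891558 ]), np.float64(2.6581920850755103))
[616.26637366 156.87779577  78.        ]
edge mid [582.21812332 159.21154146  78.        ] width 68.25627354497252
```

Emit:
carry_out --deltas '[0,0,0,0.001,0.003,0.02,1,0,0,0,0,0,0.03,1,0,0,0,0,0,0.02,1,0,0,0,0,0,0.012,1,0,0,0,0,0,0.002,1,0,0,0,0,0,0.002,1,0,0,0,0,0,0,1,0,0,0,0,0,0,1]'

```text
clock: 8.12
eef_pos: [574.7, 60.8, 94.9]
tool_rot: [3.141, -0.0, 1.506]
force: [-0.4, -0.7, -3.5]
width: 27.0
gripper_force: 60.0
```

Emit:
carry_out --deltas '[0,0,0,0,0,0.002,1,0,0,0,0,0,0,1,0,0,0,0,0,0,1]'

```text
clock: 8.5
eef_pos: [574.6, 60.8, 92.5]
tool_rot: [3.141, -0.0, 1.506]
force: [0.9, 0.8, -1.8]
width: 27.1
gripper_force: 60.1
```

Emit:
carry_out --deltas '[0,0,0,0,0,0.002,1,0,0,0,0,0,0,1,0,0,0,0,0,0,1]'

```text
clock: 8.88
eef_pos: [574.7, 60.9, 90.7]
tool_rot: [3.141, -0.0, 1.506]
force: [-0.5, 0.1, 2.0]
width: 26.9
gripper_force: 60.7
```

Emit:
carry_out --deltas '[0,0,0,0,0,0.001,1,0,0,0,0,0,0,1,0,0,0,0,0,0,1]'

```text
clock: 9.25
eef_pos: [574.7, 60.9, 89.6]
tool_rot: [3.141, -0.0, 1.506]
force: [-0.3, 2.2, 5.1]
width: 27.1
gripper_force: 60.9
```

Emit:
carry_out --deltas '[0,0,0,0,0,0.002,1,0,0,0,0,0,0.001,1,0,0,0,0,0,0,1,0,0,0,0,0,0,1,0,0,0,0,0,0,1,0,0,0,0,0,0,1]'

```text
clock: 10.0
eef_pos: [574.7, 61.0, 87.3]
tool_rot: [3.141, -0.0, 1.507]
force: [-1.8, 1.6, 10.2]
width: 27.0
gripper_force: 61.7
```

Emit:
carry_out --deltas '[0,0,0,0,0,0,1,0,0,0,0,0,0,1,0,0,0,0,0,0,-1,0,0,0,0,0,0,-1,0,0,0,0,0,0,-1,0,0,0,0,0,0,-1,0,0,0,0,0,-0.03,-1,0,0,0,0,0,-0.05,-1,0,0,0,0,0,-0.05,-1,0,0,0,0,0,-0.03,-1,0,0,0,0,0,0,-1,0,0,0,0,0,0,-1]'

```text
clock: 11.5
eef_pos: [573.6, 60.4, 245.4]
tool_rot: [-3.14, 0.001, 1.506]
force: [-0.2, -0.2, -0.7]
width: 85.3
gripper_force: 0.0
```

Run:
```python
from h import *
c=ctrl.calibration("wrist");delta([585.5,233,200],1.505);im=ctrl.get_image("wrist")
np.savez("pics/w4.npz",**c);cv2.imwrite("pics/w4.png",im[:,:,::-1])
```

```text
clock 11.5 pos [573.6  60.4 245.4] rot [-3.140e+00  1.000e-03  1.506e+00] F [-0.2 -0.2 -0.7]
turn deg [-0.09  0.03  0.06] shift mm now-frame [173.    0.8  45.3] after-turn frame [173.    0.5  45.4]
```

View pics/w4.png

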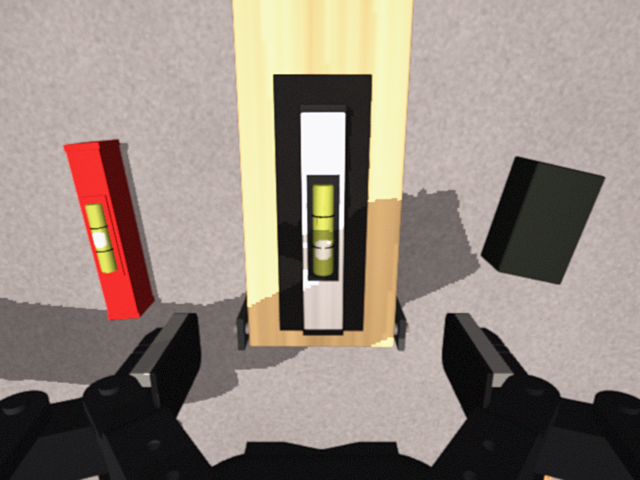

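The level lies centred across the pad (column 322). The bubble is at (323,249), below the vial middle at about (322,230) and toward the hinge end, so the foot end is low and needs raising (clockwise). I'll put numbers on it.

```bash
cat >> h.py <<'E'
def bubble(im,c,box=None,z=122):
    """im BGR; vial ends and bubble centre along the vial, mm towards +y"""
    h=cv2.cvtColor(im,cv2.COLOR_BGR2HSV);g=(h[...,1]>100)&(h[...,0]>22)&(h[...,0]<45)
    x0,y0,x1,y1=box
    k=np.zeros(g.shape,np.uint8);k[y0:y1,x0:x1]=g[y0:y1,x0:x1]*255
    pts=np.argwhere(k>0)[:,::-1].astype(np.float32);r=cv2.minAreaRect(pts);B=cv2.boxPoints(r)
    q=np.zeros(g.shape,np.uint8);cv2.fillPoly(q,[cv2.boxPoints((r[0],(r[1][0]*.97,r[1][1]*.97),r[2])).astype(int)],1)
    bb=blob((q>0)&(h[...,1]<90)&(h[...,2]>90),box)
    W=np.array([onplane(c,p,z) for p in B]);o=W.mean(0)
    L=[np.linalg.norm(W[1]-W[0]),np.linalg.norm(W[2]-W[1])];e=(W[1]-W[0])/L[0] if L[0]>L[1] else (W[2]-W[1])/L[1]
    e=e*np.sign(e[1]);off=(onplane(c,cen(bb),z)-o)@e
    print("vial",np.round(L,1),"centre",o.round(1),"axis yaw",np.arctan2(e[1],e[0]).round(3),"bubble",off.round(2),"px",cen(bb).round(1),cv2.contourArea(bb))
    return off
E
python3 - <<'E'
from h import *
im=cv2.imread("pics/w4.png");c=dict(np.load("pics/w4.npz"))
bubble(im,c,(308,170,340,290))
p=np.array([onplane(c,q,78) for q in((275,75),(371,75),(363,329),(279,329))]);print(p.round(1),p.mean(0).round(1))
E
```

```text
vial [63.6 13.5] centre [575.4  58.9 122. ] axis yaw 1.499 bubble -12.48 px [322.9 249.4] 269.0
[[549.1 161.3  78. ]
 [615.6 156.9  78. ]
 [603.  -40.5  78. ]
 [533.  -36.   78. ]] [575.2  60.4  78. ]
```

The level is within 2 mm of the pad centre and the bubble is at −12.5 mm, so the knob needs about 2.65 rad clockwise. On the way over I'll take two wrist views of the knob to pin its axis.

Emit:
carry_out --deltas '[0,0,0,0.03,0,0,-1,0,0,0,0.03,0,0,-1,0,0,0,0,0,0,-1,0,0,0,0,0,0,-1]'

```text
clock: 12.05
eef_pos: [577.7, 119.5, 245.1]
tool_rot: [-3.139, 0.002, 1.506]
force: [0.0, -0.6, -0.8]
width: 85.5
gripper_force: 0.0
```

Run:
```python
from h import *
c=ctrl.calibration("wrist");im=ctrl.get_image("wrist")
np.savez("pics/w5.npz",**c);cv2.imwrite("pics/w5.png",im[:,:,::-1])
```

Emit:
carry_out --deltas '[0,0,0,0.035,0,0,-1,0,0,0,0.035,0,0,-1,0,0,0,0,0,0,-1,0,0,0,0,0,0,-1]'

```text
clock: 12.6
eef_pos: [582.9, 188.5, 245.9]
tool_rot: [-3.141, 0.002, 1.504]
force: [0.1, 0.6, -1.0]
width: 85.2
gripper_force: 0.0
```

Run:
```python
from h import *
c=ctrl.calibration("wrist");im=ctrl.get_image("wrist")
np.savez("pics/w6.npz",**c);cv2.imwrite("pics/w6.png",im[:,:,::-1]);delta([586.3,234,150],2.85)
cv2.imwrite("pics/w56.png",cv2.resize(np.hstack([cv2.imread("pics/w5.png"),im[:,:,::-1]]),(800,300)))
```

```text
clock 12.65 pos [583.  188.1 246. ] rot [-3.141e+00  2.000e-03  1.504e+00] F [0.1 0.1 0.4]
turn deg [ -0.08   0.08 -77.14] shift mm now-frame [46.1  0.2 95.9] after-turn frame [10.  44.9 96. ]
```

View pics/w56.png

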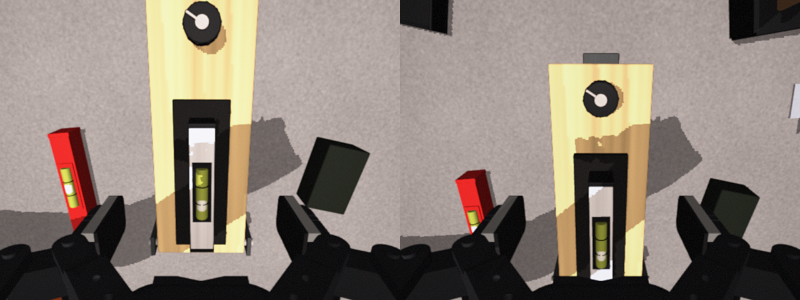

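The pair shows the knob with its white centre disc and pointer, at (323,34) in w5 and (320,158) in w6 at full resolution.

Run:
```python
from h import *
r=[]
for n,bx in(("w5",(285,0,365,80)),("w6",(280,115,365,200))):
    im=cv2.imread(f"pics/{n}.png");c=dict(np.load(f"pics/{n}.npz"));h=cv2.cvtColor(im,cv2.COLOR_BGR2HSV)
    d=blob(h[...,2]<75,bx);w=cv2.morphologyEx(((h[...,2]>150)&(h[...,1]<60)).astype(np.uint8),cv2.MORPH_OPEN,np.ones((9,9)))
    w=blob(w,bx);r.append((c,cen(w)));print(cen(w),cen(d),cv2.boundingRect(d),onplane(c,cen(w),130).round(1))
p=tri(*r[0],*r[1]);print(p);delta([*p[0][:2],150],2.85)
```

```text
[322.52225021  33.97942905] [323.76330159  38.3032381 ] (292, 2, 62, 72) [587.  235.6 130. ]
[320.82295271 159.93540946] [322.02596959 157.75132411] (293, 129, 57, 58) [586.9 234.8 130. ]
(array([586.97931608, 235.13189755, 133.17526875]), np.float64(0.05356926221000651))
clock 12.65 pos [583.  188.1 246. ] rot [-3.141e+00  2.000e-03  1.504e+00] F [0.1 0.1 0.4]
turn deg [ -0.08   0.08 -77.14] shift mm now-frame [47.3  0.8 95.9] after-turn frame [ 9.7 46.1 96. ]
```

Emit:
carry_out --deltas '[0,0,0,0.047,0.001,0,-1,0,0,-9.6,0,0,0,-1,0,0,-9.6,0,0,0,-1,0,0,-9.6,0,0,0,-1,0,0,-9.6,0,0,0,-1,0,0,-9.6,0,0,0,-1,0,0,-9.6,0,0,0,-1,0,0,-9.6,0,0,0,-1,0,0,-9.6,0,0,0,-1,0,0,0,0,0,0.04,-1,0,0,0,0,0,0.03,-1,0,0,0,0,0,0,-1]'

```text
clock: 14.15
eef_pos: [585.9, 234.2, 174.0]
tool_rot: [-3.137, -0.003, 2.844]
force: [1.0, -0.1, 0.4]
width: 85.2
gripper_force: 0.0
```

Run:
```python
from h import *
delta([587,235.1,97.5],2.85);print(ctrl.read_state()["qpos"].round(2))
```

```text
clock 14.15 pos [585.9 234.2 174. ] rot [-3.137e+00 -3.000e-03  2.844e+00] F [ 1.  -0.1  0.4]
turn deg [-0.27 -0.18 -0.32] shift mm now-frame [-1.1  1.6 76.5] after-turn frame [-0.8  1.2 76.5]
[-0.06  0.74 -0.62  1.61  0.5   0.96  0.42]
```

Emit:
carry_out --deltas '[0,0,0,-0.001,0.001,0.036,-1,0,0,0,0,0,0.03,-1,0,0,0,0,0,0.01,-1,0,0,0,0,0,0,-1,0,0,0,0,0,0,1,0,0,0,0,0,0,1,0,0,0,0,0,0,1,0,0,0,0,0,0,1,0,0,0,0,0,0,1,0,0,0,0,0,0,1]'

```text
clock: 15.4
eef_pos: [587.6, 234.7, 101.3]
tool_rot: [-3.136, 0.001, 2.845]
force: [-4.2, -6.8, 9.4]
width: 34.6
gripper_force: 58.7
```

Emit:
carry_out --deltas '[0,0,5,0,0,0,1,0,0,10,0,0,0,1,0,0,10,0,0,0,1,0,0,10,0,0,0,1,0,0,10,0,0,0,1,0,0,10,0,0,0,1,0,0,10,0,0,0,1,0,0,10,0,0,0,1,0,0,10,0,0,0,1,0,0,10,0,0,0,1,0,0,5,0,0,0,1,0,0,0,0,0,0,1]'

```text
clock: 16.9
eef_pos: [585.0, 233.6, 101.3]
tool_rot: [-3.139, 0.009, 1.099]
force: [-8.4, -9.0, 13.0]
width: 34.5
gripper_force: 59.1
```

Run:
```python
from h import *
s=ctrl.read_state();print(s["qpos"].round(2),s["torque"].round(2),s["tool_rot"])
im=ctrl.get_image("top");cv2.imwrite("pics/t2.png",im[:,:,::-1])
```

```text
[-0.37  0.76 -0.1   1.68  0.11  0.72 -0.99] [-1.61  1.79 -0.07] [-3.13893521  0.00920532  1.09873922]
```

Emit:
carry_out --deltas '[0,0,5,0,0,0,1,0,0,10,0,0,0,1,0,0,10,0,0,0,1,0,0,10,0,0,0,1,0,0,10,0,0,0,1,0,0,7,0,0,0,1,0,0,0,0,0,0,1,0,0,0,0,0,0,1,0,0,0,0,0,0,1]'

```text
clock: 18.08
eef_pos: [584.1, 234.9, 101.3]
tool_rot: [3.139, 0.009, 0.192]
force: [-10.5, -7.0, 14.3]
width: 34.2
gripper_force: 59.3
```

Run:
```python
from h import *
s=ctrl.read_state();print(s["qpos"].round(2),s["torque"].round(2))
c=ctrl.calibration("wrist");im=ctrl.get_image("wrist");cv2.imwrite("pics/w7.png",im[:,:,::-1])
h=cv2.cvtColor(im,cv2.COLOR_RGB2HSV);g=((h[...,1]>110)&(h[...,0]>24)&(h[...,0]<45)).astype(np.uint8)
n,l,st,ce=cv2.connectedComponentsWithStats(g)
for i in range(1,n):
    if st[i,4]>80:print(st[i],onplane(c,ce[i],122).round())
```

```text
[-0.52  0.76  0.15  1.68 -0.16  0.72 -1.66] [-0.94  2.1  -0.1 ]
```

Emit:
carry_out --deltas '[0,0,0,0,0,0,-1,0,0,0,0,0,0,-1,0,0,0,0,0,0,-1,0,0,0,0,0,0,-1,0,0,0,0,0,-0.03,-1,0,0,0,0,0,-0.05,-1,0,0,0,0,0,-0.05,-1,0,0,-10,0,0,-0.01,-1,0,0,-10,0,0,0,-1,0,0,-10,0,0,0,-1,0,0,-10,0,0,0,-1,0,0,-10,0,0,0,-1]'

```text
clock: 19.62
eef_pos: [588.0, 237.9, 240.2]
tool_rot: [3.142, 0.0, 1.072]
force: [-0.7, -1.2, -0.3]
width: 85.0
gripper_force: 0.0
```

Emit:
carry_out --deltas '[0,0,-10,0,0,0,-1,0,0,-10,0,0,0,-1,0,0,-5,0,0,0,-1,0,0,0,-0.03,0,0,-1,0,0,0,-0.04,0,0,-1,0,0,0,-0.04,0,0,-1,0,0,0,-0.03,0,0,-1,0,0,0,-0.03,0,0,-1,0,0,0,0,0,0,-1,0,0,0,0,0,0,-1]'

```text
clock: 20.88
eef_pos: [576.6, 69.4, 240.4]
tool_rot: [3.141, -0.001, 1.503]
force: [-0.9, -0.2, -0.9]
width: 85.4
gripper_force: 0.0
```

Run:
```python
from h import *
delta([586.9,235,101],2.85)
for i in range(2):
    c=ctrl.calibration("wrist");im=ctrl.get_image("wrist")[:,:,::-1].copy();bubble(im,c,(290,130,360,310))
cv2.imwrite("pics/w8.png",im)
```

```text
clock 20.875 pos [576.6  69.4 240.4] rot [ 3.141e+00 -1.000e-03  1.503e+00] F [-0.9 -0.2 -0.9]
turn deg [ 5.000e-02 -4.000e-02 -7.716e+01] shift mm now-frame [165.7  -0.9 139.6] after-turn frame [ 37.7 161.6 139.4]
vial [14.  64.1] centre [575.6  57.4 122. ] axis yaw 1.509 bubble 0.04 px [319.  249.5] 292.5
vial [21.7 64.1] centre [571.5  57.5 122. ] axis yaw 1.51 bubble 2.63 px [300.6 246.9] 434.5
```

View pics/w8.png

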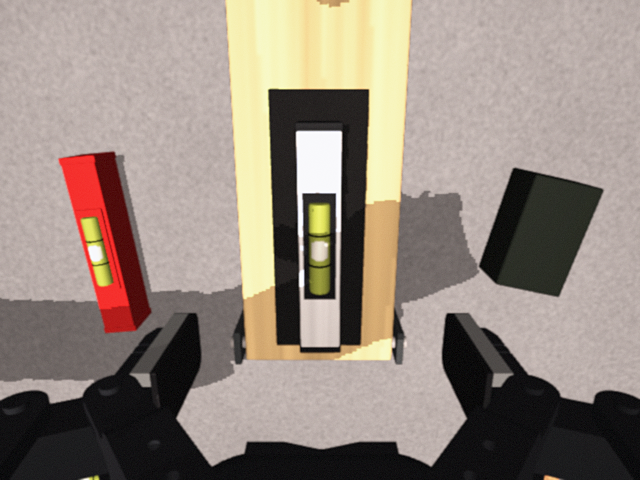

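The bubble sits midway between the lines at (319,250), measured at 0.0 mm; the second reading was corrupted by a stray mask pixel. The level is still in place on the pad and let go. Next I'll shut the fingers and press 52 mm from the middle, on the hinge side.

Emit:
carry_out --deltas '[0,0,0,-0.03,0,0,1,0,0,0,-0.033,0,0,1,0,0,0,0,0,0,1,0,0,0,0,0,0,1,0,0,0,0,0,0.03,1,0,0,0,0,0,0.03,1,0,0,0,0,0,0.03,1,0,0,0,0,0,0.018,1,0,0,0,0,0,0.005,1,0,0,0,0,0,0,1,0,0,0,0,0,0,1]'

```text
clock: 22.35
eef_pos: [572.9, 5.9, 128.3]
tool_rot: [3.14, -0.0, 1.503]
force: [-0.8, -0.3, 0.1]
width: 0.1
gripper_force: 0.0
```

Emit:
carry_out --deltas '[0,0,0,0,0,0.002,1,0,0,0,0,0,0.002,1,0,0,0,0,0,0,1,0,0,0,0,0,0,1]'

```text
clock: 22.85
eef_pos: [572.2, 5.4, 123.3]
tool_rot: [3.142, -0.0, 1.502]
force: [-0.4, 0.1, 0.1]
width: -0.2
gripper_force: 0.0
```

Emit:
carry_out --deltas '[0,0,0,0,0,0.002,1,0,0,0,0,0,0.002,1,0,0,0,0,0,0.001,1,0,0,0,0,0,0,1,0,0,0,0,0,0,1]'

```text
clock: 23.48
eef_pos: [572.1, 5.5, 118.4]
tool_rot: [-3.141, 0.0, 1.503]
force: [-0.4, -0.7, 1.1]
width: 0.2
gripper_force: 0.5
```

Emit:
carry_out --deltas '[0,0,0,0,0,0.001,1,0,0,0,0,0,0.001,1,0,0,0,0,0,0,1,0,0,0,0,0,0,1]'

```text
clock: 23.98
eef_pos: [572.2, 5.4, 116.7]
tool_rot: [3.141, 0.0, 1.503]
force: [-1.9, -0.1, 6.5]
width: 0.2
gripper_force: 2.8
```

Emit:
carry_out --deltas '[0,0,0,0,0,0.001,1,0,0,0,0,0,0.001,1,0,0,0,0,0,0,1,0,0,0,0,0,0,1,0,0,0,0,0,0,1,0,0,0,0,0,0,1,0,0,0,0,0,0,1,0,0,0,0,0,0,1]'

```text
clock: 24.98
eef_pos: [572.2, 5.5, 115.3]
tool_rot: [3.141, 0.0, 1.503]
force: [-2.0, -1.4, 9.3]
width: 0.2
gripper_force: 4.9
```

Run:
```python
from h import *
c=ctrl.calibration("wrist");im=ctrl.get_image("wrist")[:,:,::-1].copy()
cv2.imwrite("pics/w9.png",im);print(ctrl.read_state()["force"])
```

```text
[-2.14643523  0.10245489 10.81388286]
```

View pics/w9.png

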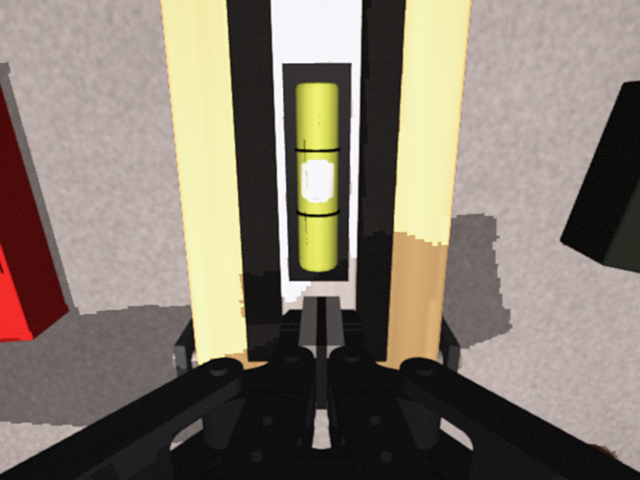

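The bubble is at row 181, midway between the lines at rows 150 and 213. The tool is pressing the level at about 10 N, so the pad bears about 13 N. Handing in.

```bash
python3 -c "
from cell import ctrl
print(ctrl.finish_job())"
```

```text
the job is handed in; nothing more can be done
None
```

The level is bedded lengthwise on the pad, and I turned the foot about 2.65 rad clockwise, which centred the bubble. I handed the job in at about 25 s with the fingers still pressing at about 10 N and the jar, carton and tray untouched; no verdict came back.

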